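# Hold a colour bar in the scoring jig

## Task

Take the thick glass colour bar out of the wooden rack and lay it in the V-blocks of the scoring jig, lying down on all the sloping flanks and with its end butted against the brass pad of the length stop. Then keep it pressed down into the Vs with a push of about a kilogram (10 N) and finish while still holding it like that, so that its overhanging end can be scored. It is glass: set it down gently, do not drop it or slam it, and leave the thin bar and the other things on the bench alone.

Things in the scene. Friction and masses are not known exactly. Their poses are not given: they have to be found in the camera images.
- bar: the thick glass bar, the one to use: smooth cylinder, 34 mm diameter, 190 mm long, about 0.43 kg, both ends alike. Origin mid-axis, x along its axis. Starts lying level in one of the rack's two pairs of notches, axis 51 mm above the bench; rails carry it 60 mm either side of the rack's middle and between them it is free to be gripped from above (the thin bar's axis is 90 mm beside it)
- rack: wooden rack, fixed: base board 150 (x) by 170 (y) by 12 mm, with two rails across it, 18 mm thick, centred at x = -60 and +60 mm, top 45 mm above the bench; 90 degree notches in the rails, 36 mm wide and 18 mm deep, at y = -45 and +45 mm. Origin on the bench under its middle. The bars lie along its x axis; which of the two lies at +y varies
- jig: scoring jig, fixed: base plate 250 (x = -100 to 150) by 100 by 12 mm with two steel V-blocks in line and a length stop. Origin on the bench midway between the blocks; x along the V towards the stop, z up. Thick bar seated: axis at y = 0, 59 mm above the bench; butted on the stop too: its middle at x = -7 mm. Stop bracket x = 115 to 127 mm, 84 mm high, 56 mm wide; screw knob to x = 164 mm
- stop_face (a point): middle of the flat face of the stop's brass pad (24 mm in diameter), which looks to -x of the jig and which the end of the bar has to touch: at x = 88 mm, y = 0, 59 mm above the bench in the jig
- v_blocks: both V-blocks of the jig as one; origin and axes as the jig. Centred at x = -62 and +62 mm, each 35 mm long in x (89 mm free between them, for fingers), 60 mm wide in y, top 57 mm above the bench. V: 90 degrees, 44 mm wide at the top, 22 mm deep, centred on y = 0. The seated bar touches each flank along one line
- flanks_left: the halves of both V-blocks on the jig's +y side; their 45 degree flanks carry one side of the bar. Origin and axes as the jig
- flanks_right: the halves of both V-blocks on the jig's -y side (mirror image); their 45 degree flanks carry the other side of the bar. Origin and axes as the jig
- thin_bar: the thin bar of the same glass in the other notches of the rack, to be left there: cylinder 22 mm in diameter, 190 mm long; origin at the middle of its axis, 43 mm above the bench, x along its axis
- frit_jar: closed glass jar with a steel lid, 64 mm in diameter, 85 mm high, standing on the far side of the bench; origin under its middle
- stub: offcut of thick bar standing on end on the far side of the bench, 34 mm in diameter, 38 mm high; origin under its middle
- jacks: glassblower's jacks (big steel tweezers) lying on the far side of the bench, about 205 mm long in x, 52 mm wide, 14 mm high; origin on the bench under the middle
There are look-alikes about, which are no part of the job. Of the things that look like the rack, take the one that is farthest to the robot's left at the start.

How it is judged:
On the way:
1. the thick bar is lifted out of the rack in the gripper (contact force between bar and rack below 0.1 N and contact force between the fingers and bar above 1 N and height (world z) of bar above 0.07 m), for 0.1 s.
At the end, for the whole second after the job is handed in: Still holding: bar end within 2.5 mm of the stop pad, axis within 2 mm of its seated place (sideways, height) and 0.025 rad of the V, over 3.5 N on the left and on the right flanks and over 10.5 N on both together (weight: 4 to 8; with a 10 N push: 14 to 20), fingers over 3 N on it, at rest (x of bar in the frame of jig between -0.0095 and 0 m and y of bar in the frame of jig between -0.002 and 0.002 m and z of bar in the frame of jig between 0.056 and 0.061 m and angle between the x axis of bar and the x axis of jig, either way round below 0.025 rad and contact force between bar and flanks_left above 3.5 N and contact force between bar and flanks_right above 3.5 N and contact force between bar and v_blocks above 10.5 N and contact force between the fingers and bar above 3 N and linear speed of bar below 0.02 m/s); the arm keeps its last pose, push and grip.
It fails at once if the bar is slammed or crushed: more than 80 N between it and the jig or the table (contact force between bar and jig above 80 N or contact force between bar and table above 80 N).
It fails at once if the bar is dropped: it moves faster than 0.35 m/s with no finger on it (a fall of about 6 mm) (contact force between the fingers and bar below 0.05 N and linear speed of bar above 0.35 m/s).
It fails at once if the thin bar, the jar, the offcut or the jacks are moved by more than 2 cm (distance of any of thin_bar, frit_jar, stub, jacks from where it was at the start of the episode above 0.02 m).
It also fails if it takes over 45 s, if anything falls off the work surface, if the arm or the gripper's body presses on something with over 40 N, if the wrist force passes 120 N, or if a joint passes its speed limit or range.

## Robot

A 7-joint arm with a two-finger parallel gripper is mounted at the origin on the work surface. World frame = base frame: x ahead of the robot, y to its left, z up, the work surface at z = 0. Lengths are in m, angles in rad, forces in N, time in s.
With the tool pointing down it reaches from about 0.4 to 0.85 m from the base axis. Payload 10.4 kg.
Tool frame: the origin (TCP) lies at the very end of the fingers, on their centre line; the grasp point (between the pads) lies 19 mm behind it; z points along the fingers, y is the direction in which the jaws open and shut (so a half turn about z gives the same grasp; the last joint's range is limited). The gripper opens to 87 mm and grips with 3 to 60 N. Pads are 19 mm wide; open, the fingers measure 117 mm over their backs; the gripper's body (75 mm by 190 mm) begins 51 mm behind the grasp point.
Start: joints at [-1.304, 0.332, -0.065, 1.46, 0.022, 1.35, -0.088], TCP at [0.179, 0.599, 0.187] pointing down, gripper open.
Joint ranges: [-2.6, 2.6], [-0.5, 2.12], [-1.47, 1.34], [0.16, 2.42], [-1.27, 4.41], [0.06, 2.06], [-2.6, 2.6]. Speed limits (rad/s): [2.22, 2.22, 2.79, 2.79, 3.14, 3.14, 3.14].

## Interface

Orientations are given as a unit quaternion [x, y, z, w].
In Python, from bench import r, eyes, job gives the robot as it stands. The module is installed in compiled form; this text tells all that it offers.
- The arm moves only by the tool play_rows, never from a script. Its argument "motion" is a list of rows, each a list of 7 numbers: the shift along the tool's x, y, z as a fraction of full scale, then the turn, a rotation vector about the tool's x, y, z as a fraction of full scale, then the opening in per cent of the stroke, from 0 (shut) to 100 (fully open). A call has 1 to 5 rows; each row is the pose to reach, as a shift and turn from the pose commanded when the call began, along the tool's axes at that moment; what a row does not reach only later rows make up. Full scale, the value 1, is 0.2 m for a shift and 90 degrees for a turn. A row lasts 1/8 s, in which the tool goes at most 62.5 mm and 10.7 degrees, less where a joint would pass 70% of its speed; a pose out of reach is approached as far as the arm can. A call with a number of a shift or a turn outside -1 to 1 is refused whole. A call with a gripper value outside its range is refused whole. The fingers move at their own pace and stop on an object; "squeeze" is the grip in N (left out, the last holds). Time passes only in rows, so rows that repeat a pose let the fingers close. It gives the time, the measured TCP pose, the force and the opening at its end, in the units of the state.
- r.read_state(): the state, without advancing time (a new reading comes with each control period).
- eyes.camera(name): name is "side" or "top" or "wrist"; returns a dict with "image" (384x512x3 uint8, red, green, blue), "mtx" (3x3 intrinsics, pixels), "R" (3x3) and "t" (3): a world point X has camera coordinates R X + t. Camera axes: x right, y down, z forward; pixel columns grow to the right and rows downward; lengths in m; the calibration is good to about 2 mm. A picture is of the moment at which its call begins. There is no depth.
- job.close_job(): hands the job in, once; it reports no verdict.
Trained networks look in a picture, given as the dict that the camera call returned (one of the last four; its "shot" number tells which), for a name from the list of things; names that differ only in an ending like _2 or _b are one class to them, and where a whole thing is asked for, a point or a joint stands for the part that bears it (a point fixed in the world has none). Each returns a list of dicts, best first, with "p" (0 to 1); they miss things now and then, are a little off and sometimes report something else, mostly with a low value. They report only what shows in the picture. A call takes as long as a camera call. They do not tell look-alikes from the thing itself.
- eyes.regions_of(picture, label): "region" (384x512 bool, what is visible of it) and "xy" ([column, row] in pixels, amid what is visible of it).
- eyes.landmark_of(picture, label): "xy" ([column, row] in pixels: a listed point, or the origin of a listed thing).
The state is a dict: "time": time; "joint_positions": joint angles; "joint_vel": joint speeds; "joint_torque": joint torques, N m; "ee_pos": TCP position; "eef_rot": TCP orientation; "ft_force": force on the tool from outside, world axes, zero at the start; "torque": the same for the moment, N m; "width": finger opening in m.
Only numpy, scipy, OpenCV 4.12 (cv2) and the standard library are available. Lean on these libraries where they do the work, as an engineer would, in place of code of your own. Each camera call takes 0.05 s, during which the arm holds its last target. There are 200 camera calls.

## Working session

There is one attempt and no reset: what is moved stays moved. The work goes in short steps, Python scripts to look and compute and a tool call to move; the robot and the scene stay as the last step left them, time stands still between calls to the robot, and variables do not carry over. Pictures are saved under pics/ and viewed, about 8 in all and at most 12, crops included, and the job is handed in when it is done.

Besides the shell and the picture viewer there is one more tool, called after "Emit:" as name(argument=value, ...), one argument or row to a line, values as JSON. play_rows: Moves the arm, as the interface text tells. Shift numbers are shares of 0.2 m and turn numbers shares of 90 degrees, none past 1 either way. Its arguments: {"type":"object","properties":{"motion":{"type":"array","items":{"type":"array","items":{"type":"number"}}},"squeeze":{"type":"number"}},"required":["motion"]}

```bash
mkdir -p pics
cat > h.py <<'E'
import numpy as np, cv2
from bench import r, eyes, job
from scipy.spatial.transform import Rotation as Rn
def pt(p,uv,z):
    d=p["R"].T@np.linalg.inv(p["mtx"])@np.array([uv[0],uv[1],1.]); c=-p["R"].T@p["t"]
    return c+d*(z-c[2])/d[2]
def proj(p,X):
    q=p["mtx"]@(p["R"]@np.asarray(X,float)+p["t"]); return q[:2]/q[2]
def save(p,n): cv2.imwrite("pics/"+n,p["image"][:,:,::-1])
E
python3 - <<'E'
from h import *
s=r.read_state();print({k:np.round(v,3) for k,v in s.items()})
Z=dict(rack=0,jig=0,stop_face=.059,bar=.051,thin_bar=.043)
ims=[]
for n in("top","side"):
    p=eyes.camera(n);ims.append(p["image"])
    print(n,"cam at",np.round(-p["R"].T@p["t"],2))
    for l,z in Z.items():
        for d in eyes.landmark_of(p,l): print(l,round(d["p"],2),np.round(d["xy"]),np.round(pt(p,d["xy"],z),3))
cv2.imwrite("pics/a.png",np.vstack(ims)[:,:,::-1][:, :] if 0 else ims[0][:,:,::-1]);cv2.imwrite("pics/b.png",ims[1][:,:,::-1])
E
```

```text
{'time': np.float64(0.0), 'joint_positions': array([-1.304,  0.333, -0.065,  1.461,  0.022,  1.35 , -0.089]), 'joint_vel': array([ 0.001, -0.   , -0.   , -0.001,  0.   ,  0.001, -0.001]), 'joint_torque': array([-1.0000e-03, -6.2325e+01,  2.4000e-02, -3.8991e+01, -6.1000e-02,
        3.9000e-02,  0.0000e+00]), 'ee_pos': array([0.178, 0.599, 0.186]), 'eef_rot': array([ 0.144,  0.99 , -0.001, -0.   ]), 'ft_force': array([ 0.021,  0.877, -0.897]), 'torque': array([-0.008,  0.02 ,  0.012]), 'width': np.float64(0.087)}
top cam at [0.34 0.03 1.25]
rack 0.95 [198. 186.] [0.495 0.175 0.   ]
rack 0.79 [364. 290.] [ 0.231 -0.257  0.   ]
jig 0.84 [336. 181.] [ 0.511 -0.189  0.   ]
stop_face 0.57 [308. 174.] [ 0.519 -0.107  0.059]
stop_face 0.5 [276.  93.] [ 0.729 -0.026  0.059]
bar 0.89 [184. 167.] [0.536 0.204 0.051]
thin_bar 0.71 [197. 204.] [0.443 0.171 0.043]
side cam at [ 0.45 -0.68  0.55]
rack 0.91 [256. 170.] [0.486 0.186 0.   ]
rack 0.61 [125. 301.] [ 0.23  -0.259  0.   ]
jig 0.77 [269. 270.] [ 0.501 -0.192  0.   ]
stop_face 0.59 [274. 220.] [ 0.516 -0.104  0.059]
bar 0.82 [267. 154.] [0.518 0.189 0.051]
thin_bar 0.68 [238. 161.] [0.436 0.167 0.043]
```

View pics/a.png

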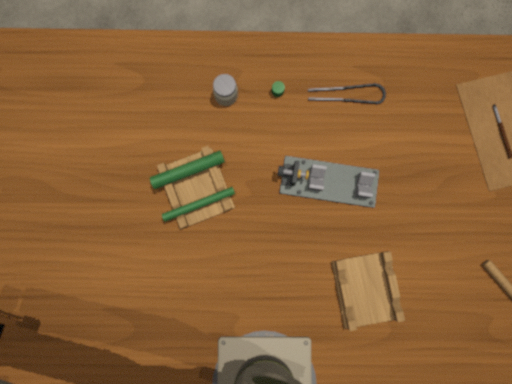

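View pics/b.png

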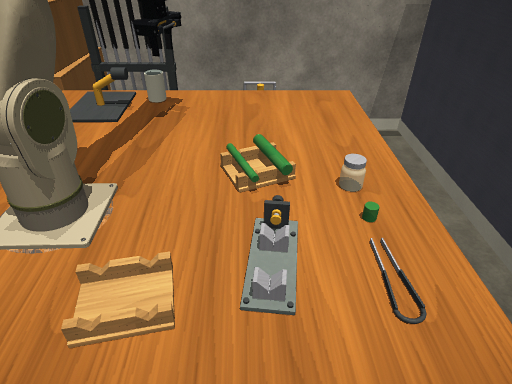

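The top image shows two things like the rack: the one with bars at (197,187), farthest left, and an empty look-alike at (367,290). There are two bars, thick at (187,169) and thin at (199,204). The offcut at (278,88) has the same green. I choose the thick bar at (187,169). The jig is at (330,182), with its stop towards the left at (290,172).

```bash
cat >> h.py <<'E'
def axis(p,label,z,n=0):
    ds=eyes.regions_of(p,label)
    out=[]
    for d in ds:
        v,u=np.nonzero(d["region"])
        X=np.array([pt(p,(a,b),z) for a,b in zip(u,v)])[:,:2]
        m=X.mean(0);w,V=np.linalg.eigh(np.cov((X-m).T));a=V[:,1]
        s=(X-m)@a; t=(X-m)@V[:,0]
        out.append((round(d["p"],2),np.round(m,4),np.round(np.degrees(np.arctan2(a[1],a[0]))%180,2),np.round([np.ptp(s),np.ptp(t)],3)))
    return out
E
python3 - <<'E'
from h import *
p=eyes.camera("top")
for l,z in(("bar",.051),("thin_bar",.043),("v_blocks",.057),("jig",.012),("rack",.045)): print(l,axis(p,l,z))
cv2.imwrite("pics/c.png",cv2.resize(p["image"][130:240,130:400],None,fx=2.9,fy=2.9,interpolation=2)[:,:,::-1])
p=eyes.camera("wrist");print(np.round(-p["R"].T@p["t"],3),np.round(p["R"],2),p["mtx"][0])
R=Rn.from_quat(r.read_state()["eef_rot"]).as_matrix();print(np.round(R,3))
E
```

```text
bar [(0.82, array([0.529 , 0.1962]), np.float64(111.02), array([0.194, 0.038]))]
thin_bar [(0.9, array([0.4442, 0.1662]), np.float64(112.06), array([0.191, 0.028]))]
v_blocks [(0.69, array([ 0.5009, -0.1916]), np.float64(82.17), array([0.162, 0.066]))]
jig [(0.62, array([ 0.5077, -0.1664]), np.float64(81.43), array([0.264, 0.106]))]
rack [(0.86, array([ 0.234 , -0.2538]), np.float64(10.28), array([0.173, 0.151])), (0.73, array([0.4749, 0.1704]), np.float64(25.61), array([0.18 , 0.151]))]
[0.115 0.617 0.386] [[ 0.29  0.96  0.  ]
 [ 0.93 -0.28  0.24]
 [ 0.23 -0.07 -0.97]] [270.63899337   0.         258.82400766]
[[-0.958  0.286 -0.   ]
 [ 0.286  0.958  0.   ]
 [ 0.     0.    -1.   ]]
```

View pics/c.png

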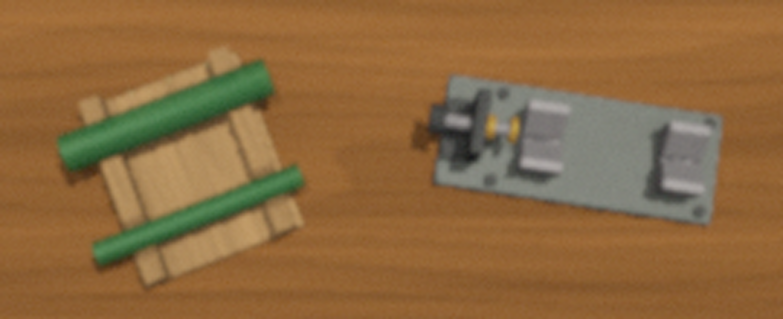

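The crop confirms the thick bar (upper of the two) in the left rack. I'm moving above it.

Emit:
play_rows(
  motion=[
    [-0.2,-0.126,0,0,0,0,100],
    [-0.45,-0.28,0,0,0,0,100],
    [-0.7,-0.44,0,0,0,0,100],
    [-0.9,-0.57,0,0,0,0,100],
    [-1,-0.63,0,0,0,0,100],
  ],
)

```text
time: 1.58
ee_pos: [0.3364, 0.4187, 0.1871]
eef_rot: [0.146, 0.989, 0.0, 0.0]
ft_force: [0.1, 0.3, 0.7]
width: 0.0873
```

Emit:
play_rows(
  motion=[
    [-0.2,-0.126,0,0,0,0.1,100],
    [-0.45,-0.28,0,0,0,0.2,100],
    [-0.7,-0.44,0.05,0,0,0.3,100],
    [-0.9,-0.57,0.1,0,0,0.41,100],
    [-1,-0.63,0.15,0,0,0.5,100],
  ],
)

```text
time: 2.2
ee_pos: [0.4917, 0.2404, 0.1567]
eef_rot: [0.516, 0.857, 0.0, 0.0]
ft_force: [-0.3, 0.2, -0.6]
width: 0.0872
```

Emit:
play_rows(
  motion=[
    [0,0,0,0,0,0.08,100],
    [0,0,0,0,0,0.08,100],
  ],
)

```text
time: 2.45
ee_pos: [0.4899, 0.2431, 0.1567]
eef_rot: [0.565, 0.825, 0.0, -0.0]
ft_force: [-0.2, 0.5, 0.7]
width: 0.0867
```

```bash
cat >> h.py <<'E'
def tool():
    s=r.read_state();R=Rn.from_quat(s["eef_rot"]).as_matrix();return np.array(s["ee_pos"]),R
def goto(xy,z,yang=None):
    """print shift units to target; yang=desired world angle of tool y"""
    P,R=tool();d=R.T@(np.array([*xy,z])-P)
    print("shift",np.round(d/.2,3),"P",np.round(P,4),"yang",np.round(np.degrees(np.arctan2(R[1,1],R[0,1])),2),"tilt",np.round(R[:,2],4))
    if yang is not None:
        a=np.degrees(np.arctan2(R[1,1],R[0,1]));e=(yang-a+90)%180-90;print("turn z",round(-e/90,4))
E
python3 - <<'E'
from h import *
p=eyes.camera("wrist");save(p,"d.png")
for l,z in(("bar",.051),("thin_bar",.043)):
    print(l,axis(p,l,z),[(round(d["p"],2),np.round(pt(p,d["xy"],z),4)) for d in eyes.landmark_of(p,l)])
goto((.529,.196),.15,21)
print(r.read_state()["time"])
E
```

```text
bar [(0.83, array([0.5204, 0.2209]), np.float64(112.31), array([0.168, 0.034]))] [(0.55, array([0.5368, 0.1958, 0.051 ]))]
thin_bar [(0.65, array([0.4392, 0.1799]), np.float64(112.09), array([0.191, 0.022]))] [(0.59, array([0.443 , 0.1693, 0.043 ]))]
shift [-0.293  0.096  0.035] P [0.4898 0.2436 0.1569] yang 21.33 tilt [ 2.e-04  3.e-04 -1.e+00]
turn z 0.0037
2.7
```

View pics/d.png

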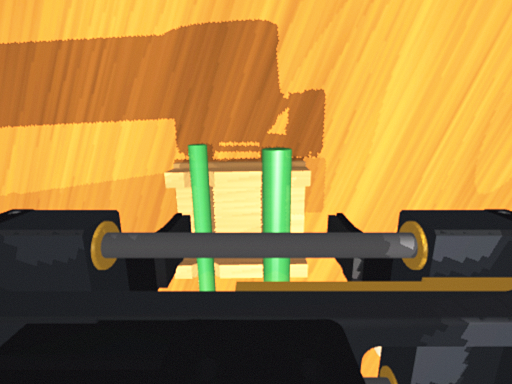

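The wrist picture shows the thick bar at column 277 (rows 150–283) and the thin one at column 200. The jaws straddle them. I'm measuring the bar's centre once more, then descending.

Run:
```python
from h import *
a=np.radians(112);A=np.array([np.cos(a),np.sin(a)]);N=np.array([-A[1],A[0]])
for n in("top","side","wrist"):
    p=eyes.camera(n)
    for d in eyes.regions_of(p,"bar")[:1]:
        v,u=np.nonzero(d["region"]);X=np.array([pt(p,q,.051)[:2] for q in zip(u,v)])-[.53,.196]
        s=X@A;t=X@N;print(n,axis(p,"bar",.051)[0][2],"s",np.round(np.percentile(s,[.5,99.5]),4),"t",np.round(np.percentile(t,[1,50,99]),4))
goto((.53,.197),.13,22)
```

```text
top 111.79 s [-0.0942  0.0478] t [-0.0164  0.0005  0.0174]
side 110.7 s [-0.113  0.114] t [-0.0198  0.0007  0.0206]
wrist 112.07 s [-0.0718  0.0956] t [-0.0168 -0.0002  0.0162]
shift [-0.288  0.103  0.134] P [0.4899 0.2432 0.1567] yang 21.21 tilt [ 0.e+00  1.e-04 -1.e+00]
turn z -0.0088
```

Emit:
play_rows(
  motion=[
    [-0.15,0.05,0.05,0,0,-0.009,100],
    [-0.291,0.103,0.13,0,0,-0.009,100],
    [-0.291,0.103,0.2,0,0,-0.009,100],
    [-0.291,0.103,0.3,0,0,-0.009,100],
    [-0.291,0.103,0.3,0,0,-0.009,100],
  ],
)

```text
time: 3.78
ee_pos: [0.5287, 0.1967, 0.0953]
eef_rot: [0.559, 0.829, -0.001, -0.001]
ft_force: [0.0, 0.3, 1.0]
width: 0.0873
```

Run:
```python
from h import *
goto((.53,.196),.032,22); print(r.read_state()["ft_force"])
p=eyes.camera("side");save(p,"e0.png")
```

```text
shift [-0.006  0.006  0.317] P [0.5287 0.1967 0.0953] yang 22.06 tilt [-0.0028 -0.001  -1.    ]
turn z 0.0007
[0.02424773 0.34707668 1.01732281]
```

Emit:
play_rows(
  motion=[
    [-0.006,0.006,0.1,0,0,0,100],
    [-0.006,0.006,0.2,0,0,0,100],
    [-0.006,0.006,0.28,0,0,0,100],
    [-0.006,0.006,0.317,0,0,0,100],
    [-0.006,0.006,0.317,0,0,0,60],
  ],
)

```text
time: 4.45
ee_pos: [0.5317, 0.1958, 0.0334]
eef_rot: [0.559, 0.829, -0.0, -0.0]
ft_force: [-0.6, -0.7, -0.5]
width: 0.0826
```

Emit:
play_rows(
  motion=[
    [0,0,0,0,0,0,45],
    [0,0,0,0,0,0,30],
    [0,0,0,0,0,0,20],
    [0,0,0,0,0,0,20],
    [0,0,0,0,0,0,20],
  ],
  squeeze=40,
)

```text
time: 5.08
ee_pos: [0.5317, 0.1957, 0.0334]
eef_rot: [0.559, 0.829, 0.0, -0.0]
ft_force: [0.4, 0.7, -0.6]
width: 0.035
```

Emit:
play_rows(
  motion=[
    [0,0,0,0,0,0,20],
    [0,0,-0.05,0,0,0,10],
    [0,0,-0.15,0,0,0,10],
    [0,0,-0.3,0,0,0,10],
    [0,0,-0.4,0,0,0,10],
  ],
)

```text
time: 5.7
ee_pos: [0.5323, 0.1959, 0.1155]
eef_rot: [0.559, 0.829, 0.001, 0.0]
ft_force: [0.7, 0.0, 1.3]
width: 0.0089
```

Emit:
play_rows(
  motion=[
    [0,0,-0.05,0,0,0,10],
    [0,0,-0.1,0,0,0,10],
    [0,0,-0.1,0,0,0,10],
  ],
)

```text
time: 6.08
ee_pos: [0.5319, 0.1958, 0.1337]
eef_rot: [0.559, 0.829, 0.0, 0.0]
ft_force: [-0.6, 0.2, -0.3]
width: 0.0088
```

Run:
```python
from h import *
s=r.read_state();print(s["time"],s["width"],np.round(s["ft_force"],2))
T=eyes.camera("top");save(T,"f.png")
S=eyes.camera("side");save(S,"g.png")
# jig fit: landmarks/regions
for n,p in(("top",T),("side",S)):
    for l,z in(("jig",0),("v_blocks",0),("stop_face",.059)):
        print(n,l,[(round(d["p"],2),np.round(pt(p,d["xy"],z)[:2],4)) for d in eyes.landmark_of(p,l)])
    print(axis(p,"v_blocks",.057),axis(p,"jig",.012))
goto((.505,-.19),.133)
```

```text
6.075 0.008800647901627781 [-0.58  0.24 -0.32]
top jig [(0.68, array([ 0.5029, -0.1911]))]
top v_blocks []
top stop_face [(0.81, array([ 0.5167, -0.1018])), (0.53, array([0.49  , 0.1743]))]
[(0.88, array([ 0.5006, -0.193 ]), np.float64(81.9), array([0.16 , 0.063]))] [(0.37, array([0.7503, 0.1062]), np.float64(3.36), array([0.085, 0.062]))]
side jig [(0.81, array([ 0.4982, -0.1932])), (0.65, array([0.7365, 0.0922]))]
side v_blocks [(0.97, array([ 0.5036, -0.2038]))]
side stop_face [(0.77, array([ 0.5167, -0.104 ]))]
[(0.88, array([ 0.5005, -0.229 ]), np.float64(82.13), array([0.189, 0.059]))] [(0.58, array([ 0.5084, -0.171 ]), np.float64(82.25), array([0.352, 0.107]))]
shift [-1.738e+00 -8.460e-01  1.000e-03] P [0.5317 0.1957 0.1333] yang 22.0 tilt [-1.e-04  0.e+00 -1.e+00]
```

View pics/g.png

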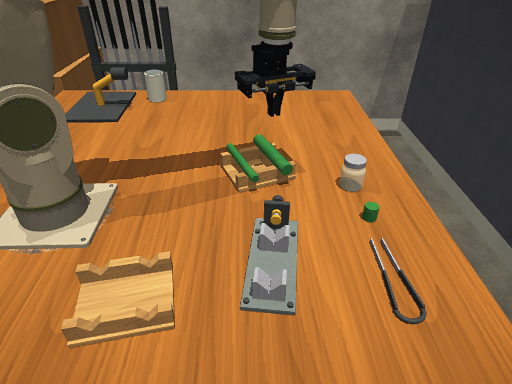

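The side picture shows both bars still in the rack (thick at (272,153)) and the gripper empty, so the grasp missed. I'm checking how the tool and bar line up in the images.

Run:
```python
from h import *
P,R=tool()
a=np.radians(112);A=np.array([np.cos(a),np.sin(a)]);N=np.array([-A[1],A[0]])
ims=[]
for n in("top","side","wrist"):
    p=eyes.camera(n); im=p["image"].copy()
    print(n,"tcp px",np.round(proj(p,P)),"bar mid px",np.round(proj(p,[.53,.196,.051])))
    for l in("bar","thin_bar"):
        print(l,axis(p,l,.051 if l=="bar" else .043)[:2])
    for X,c in((P,(255,0,0)),([.53+A[0]*.095,.196+A[1]*.095,.051],(0,0,255)),([.53-A[0]*.095,.196-A[1]*.095,.051],(255,255,0))):
        cv2.circle(im,tuple(int(q) for q in np.round(proj(p,X))),2,c,-1)
    ims.append(im)
t=cv2.resize(ims[0][110:260,110:260],(384,384)); s=cv2.resize(ims[1][60:210,190:340],(384,384))
cv2.imwrite("pics/h.png",np.hstack([t,s])[:,:,::-1])
```

```text
top tcp px [183. 163.] bar mid px [187. 170.]
bar [(0.55, array([0.5527, 0.1385]), np.float64(118.0), array([0.069, 0.034]))]
thin_bar [(0.76, array([0.466 , 0.1127]), np.float64(112.24), array([0.073, 0.023]))]
side tcp px [273. 126.] bar mid px [271. 153.]
bar [(0.88, array([0.5344, 0.1837]), np.float64(110.88), array([0.233, 0.046]))]
thin_bar [(0.77, array([0.4472, 0.1601]), np.float64(110.86), array([0.216, 0.029]))]
wrist tcp px [259. 209.] bar mid px [258. 184.]
bar [(0.57, array([0.5208, 0.2189]), np.float64(112.29), array([0.202, 0.035]))]
thin_bar [(0.82, array([0.4312, 0.1986]), np.float64(112.21), array([0.134, 0.024]))]
```

View pics/h.png

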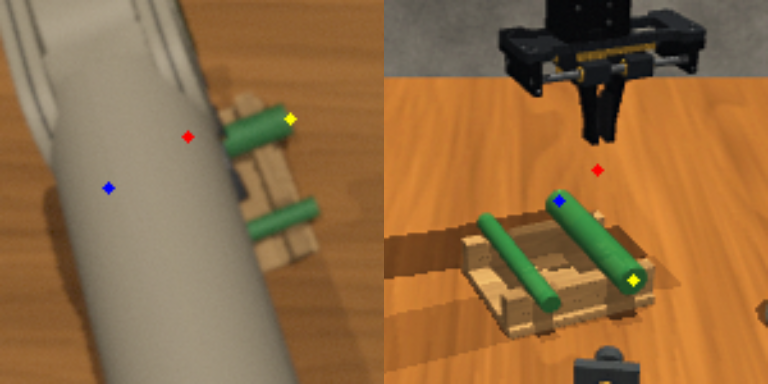

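The projected TCP (red) sits about 11 px below the real fingertips in the side view, so the tips appear to end about 2 cm above the reported TCP. I'll look closer with the side and wrist views.

Run:
```python
from h import *
P,R=tool()
ims=[]
for n,(r0,c0) in(("side",(70,225)),("wrist",(140,190))):
    p=eyes.camera(n); im=p["image"]; k=4 if n=="side" else 4
    h,w=(100,100) if n=="side" else (100,100)
    if n=="wrist": r0,c0,h,w=110,180,160,160;k=2.5
    im=cv2.resize(im[r0:r0+h,c0:c0+w],None,fx=k,fy=k,interpolation=cv2.INTER_NEAREST)
    for j,c in((0,(255,0,0)),(-.019,(255,255,0)),(-.07,(0,255,255))):
        q=(proj(p,P+R[:,2]*j)-[c0,r0]+.5)*k; cv2.circle(im,tuple(int(x) for x in q),3,c,-1)
        q=(proj(p,P+R[:,2]*j+R[:,0]*.0095)-[c0,r0]+.5)*k; cv2.circle(im,tuple(int(x) for x in q),2,(255,0,255),-1)
    ims.append(im)
cv2.imwrite("pics/i.png",np.hstack(ims)[:,:,::-1])
```

```text
(no output)
```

View pics/i.png

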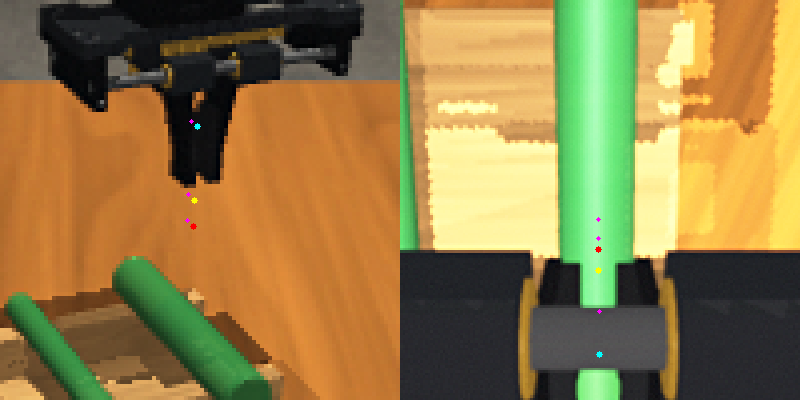

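In both views the fingertips end about 30 mm above the reported TCP along the tool, so the jaws only pinched the top of the bar. I'll open, allow for the offset, descend with force checks, and look before closing.

Emit:
play_rows(
  motion=[
    [0,0,0,0,0,0,100],
    [0,0,0,0,0,0,100],
    [0,0,0,0,0,0,100],
    [0,0,0.1,0,0,0,100],
    [0,0,0.15,0,0,0,100],
  ],
)

```text
time: 7.85
ee_pos: [0.5313, 0.1955, 0.1024]
eef_rot: [0.559, 0.829, -0.0, -0.0]
ft_force: [-0.4, 0.1, -0.1]
width: 0.0504
```

Emit:
play_rows(
  motion=[
    [0,0,0,0,0,0,100],
    [0,0,0,0,0,0,100],
    [0,0,0.1,0,0,0,100],
    [0,0,0.25,0,0,0,100],
    [0,0,0.4,0,0,0,100],
  ],
)

```text
time: 8.48
ee_pos: [0.5323, 0.1961, 0.0234]
eef_rot: [0.559, 0.829, 0.001, 0.0]
ft_force: [1.1, 0.0, -0.2]
width: 0.0863
```

Run:
```python
from h import *
P,R=tool();s=r.read_state();print(s["time"],s["width"],np.round(s["ft_force"],2),np.round(P,4))
p=eyes.camera("side");r0,c0,k=90,210,5
im=cv2.resize(p["image"][r0:r0+110,c0:c0+130],None,fx=k,fy=k,interpolation=cv2.INTER_NEAREST)
for j in(0,-.03):
  for y in(-.05,.05):
    q=(proj(p,P+R[:,2]*j+R[:,1]*y)-[c0,r0]+.5)*k; cv2.circle(im,tuple(int(x) for x in q),4,(255,0,0) if j==0 else (255,255,0),-1)
cv2.imwrite("pics/j.png",im[:,:,::-1])
```

```text
8.475 0.08632800060437879 [ 1.07  0.05 -0.2 ] [0.5323 0.1961 0.0234]
```

View pics/j.png

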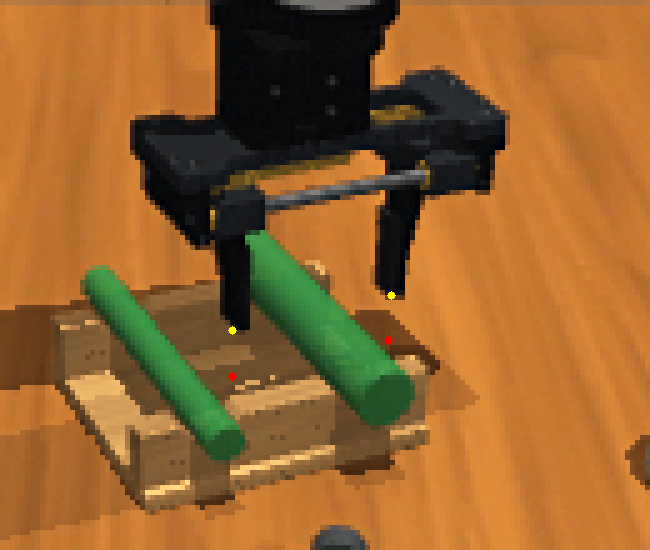

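The 30 mm points (yellow) fall exactly on the fingertips, which straddle the thick bar. I'll go down 22 mm more and close fully.

Emit:
play_rows(
  motion=[
    [0,0,0.05,0,0,0,100],
    [0,0,0.09,0,0,0,100],
    [0,0,0.11,0,0,0,100],
    [0,0,0.11,0,0,0,60],
    [0,0,0.11,0,0,0,40],
  ],
  squeeze=40,
)

```text
time: 9.15
ee_pos: [0.532, 0.1959, 0.0018]
eef_rot: [0.559, 0.829, 0.0, 0.0]
ft_force: [0.0, -0.4, -0.0]
width: 0.0744
```

Emit:
play_rows(
  motion=[
    [0,0,0,0,0,0,20],
    [0,0,0,0,0,0,20],
    [0,0,0,0,0,0,10],
    [0,0,0,0,0,0,10],
    [0,0,0,0,0,0,10],
  ],
)

```text
time: 9.78
ee_pos: [0.5309, 0.1954, 0.0012]
eef_rot: [0.559, 0.829, -0.001, -0.001]
ft_force: [-5.2, -2.0, 4.6]
width: 0.0329
```

Emit:
play_rows(
  motion=[
    [0,0,0,0,0,0,10],
    [0,0,0,0,0,0,10],
    [0,0,-0.02,0,0,0,10],
  ],
)

```text
time: 10.15
ee_pos: [0.5312, 0.1955, 0.0048]
eef_rot: [0.559, 0.829, -0.0, -0.0]
ft_force: [-0.1, 0.6, -3.7]
width: 0.0328
```

Emit:
play_rows(
  motion=[
    [0,0,-0.08,0,0,0,10],
    [0,0,-0.18,0,0,0,10],
    [0,0,-0.3,0,0,0,10],
    [0,0,-0.4,0,0,0,10],
    [0,0,-0.45,0,0,0,10],
  ],
)

```text
time: 10.78
ee_pos: [0.5325, 0.196, 0.0972]
eef_rot: [0.559, 0.829, 0.001, 0.001]
ft_force: [0.1, 0.4, -6.3]
width: 0.0332
```

Run:
```python
from h import *
s=r.read_state();print(s["time"],s["width"],np.round(s["ft_force"],2))
S=eyes.camera("side")
P,R=tool()
for d in eyes.regions_of(S,"bar")[:2]:print(d["p"],d["xy"])
print("expected",proj(S,P-R[:,2]*.049))
goto((.5,-.19),.10,-8)
```

```text
10.775 0.0332128738339013 [ 0.14  0.45 -6.31]
0.57 [276.7, 126.1]
0.47 [349.8, 176.5]
expected [273.42676832 121.44303507]
shift [-1.729 -0.873 -0.019] P [0.5324 0.196  0.0967] yang 22.0 tilt [ 0.0019  0.0012 -1.    ]
turn z 0.3334
```

The bar is held (width 33 mm, weight about 4–6 N). Next I fit the jig pose by aligning the edges of its known geometry in both fixed views.

```bash
cat > fit.py <<'E'
from h import *
from scipy.optimize import minimize
from scipy.ndimage import map_coordinates
L=[]
def rect(x0,x1,y0,y1,z): 
    c=[(x0,y0,z),(x1,y0,z),(x1,y1,z),(x0,y1,z)]
    L.extend((c[i],c[(i+1)%4]) for i in range(4))
rect(-.1,.15,-.05,.05,.012)
for b in(-.062,.062):
    for s in(-1,1): rect(b-.0175,b+.0175,*sorted((s*.022,s*.030)),.057)
    L.append(((b-.0175,0,.035),(b+.0175,0,.035)))
rect(.115,.127,-.028,.028,.084)
pts=np.concatenate([np.linspace(a,b,25) for a,b in L])
def world(q):
    c,s=np.cos(q[2]),np.sin(q[2]);return np.c_[q[0]+c*pts[:,0]-s*pts[:,1],q[1]+s*pts[:,0]+c*pts[:,1],pts[:,2]]
def px(p,X):
    Y=(X@p["R"].T+p["t"])@p["mtx"].T;return Y[:,:2]/Y[:,2:]
def fit(cams,q0):
    q=np.array(q0)
    for sg in(2.5,1.5,.9):
        G=[]
        for p in cams:
            g=cv2.GaussianBlur(p["image"].astype(np.float32),(0,0),sg)
            m=np.sqrt(sum(cv2.Sobel(g,cv2.CV_32F,*d)**2 for d in((1,0),(0,1)))).max(2);G.append(m/m.max())
        f=lambda v:-sum(map_coordinates(g,px(p,world(v*[1,1,5]))[:,::-1].T,order=1).mean() for g,p in zip(G,cams))
        v=q/[1,1,5];q=minimize(f,v,method="Nelder-Mead",options=dict(initial_simplex=[v]+[v+np.eye(3)[i]*.006*[1,1,1][i] for i in range(3)],xatol=1e-5,fatol=1e-6)).x*[1,1,5]
    return q
def mm(q): return np.round([q[0],q[1],np.degrees(q[2])],4)
E
python3 - <<'E'
from fit import *
T=eyes.camera("top");S=eyes.camera("side")
for cams,n in(([T],"T"),([S],"S"),([T,S],"TS")):
    for q0 in([.5045,-.191,np.radians(82)],[.500,-.194,np.radians(81)]): q=fit(cams,q0);print(n,mm(q))
ims=[]
for p,(r0,c0,h,w) in((T,(140,260,90,130)),(S,(185,225,135,95))):
    k=540//max(h,w)
    im=cv2.resize(p["image"][r0:r0+h,c0:c0+w],None,fx=k,fy=k,interpolation=cv2.INTER_NEAREST)
    for u in (px(p,world(q))-[c0,r0]+.5)*k: cv2.circle(im,tuple(int(x) for x in u),1,(255,0,0),-1)
    ims.append(cv2.copyMakeBorder(im,0,545-im.shape[0],0,0,0)[:, :420])
cv2.imwrite("pics/k.png",np.hstack(ims)[:,:,::-1])
E
```

```text
T [ 0.5056 -0.1927 81.8631]
T [ 0.5056 -0.1927 81.863 ]
S [ 0.5053 -0.1943 81.7159]
S [ 0.5053 -0.1943 81.7189]
TS [ 0.5055 -0.1936 81.8263]
TS [ 0.5055 -0.1936 81.8255]
```

View pics/k.png

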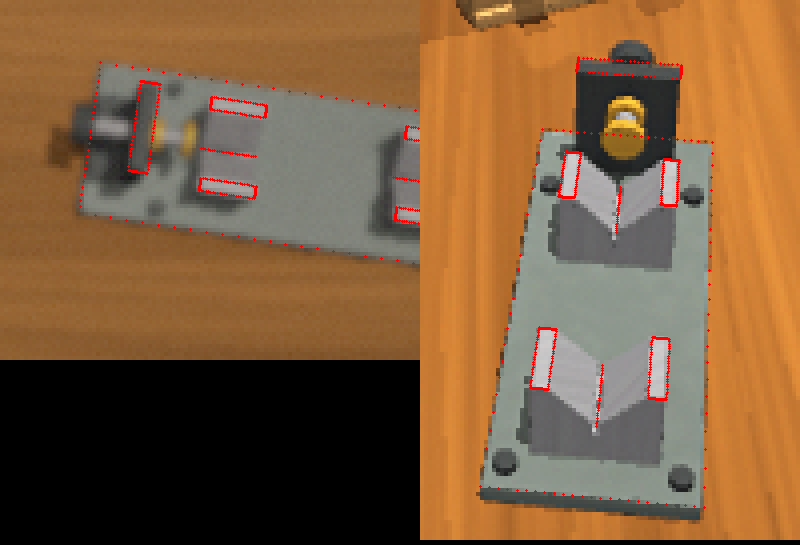

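The fit is excellent: jig at (0.5055, −0.1933), axis 81.8°. I carry the bar to above it, about 13 mm short of the stop.

Emit:
play_rows(
  motion=[
    [-0.1,-0.05,0,0,0,0,10],
    [-0.3,-0.15,0,0,0,0,10],
    [-0.55,-0.27,0,0,0,0,10],
    [-0.78,-0.38,0,0,0,0,10],
    [-0.92,-0.45,0,0,0,0,10],
  ],
)

```text
time: 11.6
ee_pos: [0.516, -0.0126, 0.0948]
eef_rot: [0.561, 0.828, -0.001, -0.0]
ft_force: [1.7, -0.8, -4.5]
width: 0.0333
```

Emit:
play_rows(
  motion=[
    [-0.2,-0.1,0,0,0,0.07,10],
    [-0.4,-0.2,0,0,0,0.15,10],
    [-0.62,-0.3,0,0,0,0.23,10],
    [-0.82,-0.4,0,0,0,0.3,10],
    [-0.92,-0.455,0,0,0,0.335,10],
  ],
)

```text
time: 12.22
ee_pos: [0.5, -0.2167, 0.0949]
eef_rot: [0.758, 0.653, -0.001, -0.0]
ft_force: [0.1, 0.6, -4.8]
width: 0.033
```

Emit:
play_rows(
  motion=[
    [0,0,0,0,0,0,10],
    [0,0,0,0,0,0,10],
    [0,0,0,0,0,0,10],
  ],
)

```text
time: 12.6
ee_pos: [0.5021, -0.2119, 0.0951]
eef_rot: [0.755, 0.656, 0.0, -0.0]
ft_force: [-0.3, 0.2, -4.2]
width: 0.0331
```

```bash
cat >> fit.py <<'E'
Q=np.array([.5055,-.1934,np.radians(81.83)])
def jx(X): 
    c,s=np.cos(Q[2]),np.sin(Q[2]);d=np.asarray(X)[:2]-Q[:2];return np.array([c*d[0]+s*d[1],-s*d[0]+c*d[1]])
def jw(x,y): 
    c,s=np.cos(Q[2]),np.sin(Q[2]);return Q[:2]+[c*x-s*y,s*x+c*y]
def state():
    P,R=tool();s=r.read_state();print("t",s["time"],"w",round(s["width"],4),"F",np.round(s["ft_force"],2),"tcp jig mm",np.round(jx(P)*1e3,1),"z",round(P[2]*1e3,1),"yang-err",round(np.degrees(np.arctan2(R[1,1],R[0,1]))-np.degrees(Q[2])+90,2),"tilt",np.round(R[:,2],4))
E
python3 - <<'E'
from fit import *
state();goto(jw(-.02,0),.055,-8.17)
for n in("side","top"):
    p=eyes.camera(n)
    for d in eyes.regions_of(p,"bar")[:1]:
        v,u=np.nonzero(d["region"]); z=tool()[0][2]+.049
        print(n,d["p"],axis(p,"bar",z)[0], "jig",np.round(jx(axis(p,"bar",z)[0][1]),4))
    # expected bar silhouette ends
    P,R=tool();print("exp ends",[np.round(proj(p,P-R[:,2]*.049+R[:,0]*e)) for e in(-.095,.095)])
    im=p["image"]
    if n=="side":
        r0,c0=130,190;k=4
        im=cv2.resize(im[r0:r0+140,c0:c0+170],None,fx=k,fy=k,interpolation=cv2.INTER_NEAREST)
        for e in(-.095,.095):
            for zz in(-.017,.017):
                u=(proj(p,P-R[:,2]*(.049+zz)+R[:,0]*e)-[c0,r0]+.5)*k;cv2.circle(im,tuple(int(x) for x in u),3,(255,0,0),-1)
        cv2.imwrite("pics/l.png",im[:,:,::-1])
E
```

```text
t 12.6 w 0.0331 F [-0.3   0.16 -4.21] tcp jig mm [-18.8   0.8] z 95.1 yang-err 0.17 tilt [-2.e-04  7.e-04 -1.e+00]
shift [-0.006  0.004  0.201] P [ 0.5021 -0.2119  0.0951] yang -8.0 tilt [-2.e-04  7.e-04 -1.e+00]
turn z 0.0019
side 0.8 (0.8, array([ 0.4983, -0.2367]), np.float64(82.48), array([0.196, 0.035])) jig [-0.0439  0.001 ]
exp ends [array([268., 263.]), array([276., 191.])]
top 0.96 (0.96, array([ 0.5106, -0.1546]), np.float64(83.22), array([0.079, 0.037])) jig [0.0391 0.0005]
exp ends [array([398., 183.]), array([317., 171.])]
```

View pics/l.png

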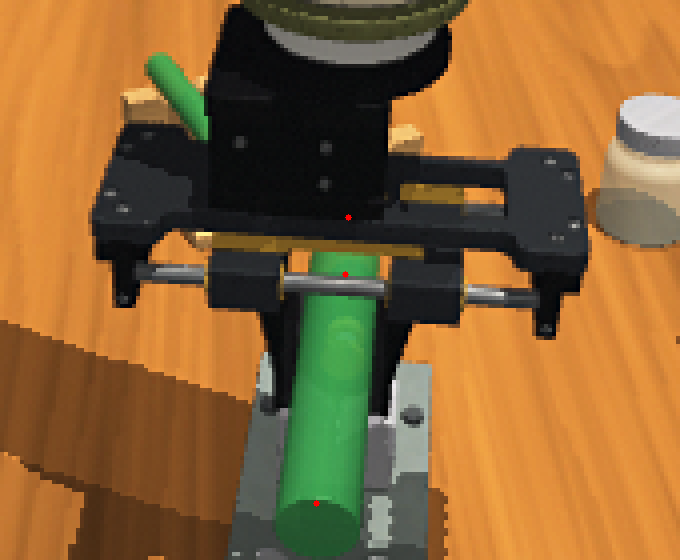

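The bar sits level above the V-blocks, with its near end at (268,263) where expected. I lower it quickly to about 15 mm above the seat, then slowly.

Emit:
play_rows(
  motion=[
    [-0.006,0.004,0.06,0,0,0.002,10],
    [-0.006,0.004,0.15,0,0,0.002,10],
    [-0.006,0.004,0.25,0,0,0.002,10],
    [-0.006,0.004,0.31,0,0,0.002,10],
    [-0.006,0.004,0.335,0,0,0.002,10],
  ],
)

```text
time: 13.62
ee_pos: [0.5018, -0.2146, 0.0271]
eef_rot: [0.757, 0.654, -0.001, -0.001]
ft_force: [0.3, 0.8, -4.2]
width: 0.0329
```

Emit:
play_rows(
  motion=[
    [0,0,0.01,0,0,0,10],
    [0,0,0.02,0,0,0,10],
    [0,0,0.03,0,0,0,10],
    [0,0,0.035,0,0,0,10],
    [0,0,0.035,0,0,0,10],
  ],
)

```text
time: 14.25
ee_pos: [0.5025, -0.2146, 0.0213]
eef_rot: [0.757, 0.654, 0.0, -0.0]
ft_force: [0.8, -0.3, -5.5]
width: 0.0331
```

Run:
```python
from fit import *
state()
```

```text
t 14.25 w 0.0331 F [ 0.77 -0.29 -5.5 ] tcp jig mm [-21.4   0. ] z 21.3 yang-err -0.15 tilt [ 1.e-04  1.e-04 -1.e+00]
```

Emit:
play_rows(
  motion=[
    [0,0,0.01,0,0,0,10],
    [0,0,0.02,0,0,0,10],
    [0,0,0.03,0,0,0,10],
    [0,0,0.035,0,0,0,10],
    [0,0,0.038,0,0,0,10],
  ],
)

```text
time: 14.88
ee_pos: [0.5024, -0.2146, 0.0136]
eef_rot: [0.757, 0.654, 0.0, -0.0]
ft_force: [0.8, 0.7, -3.6]
width: 0.0331
```

Emit:
play_rows(
  motion=[
    [0,0,0.004,0,0,0,10],
    [0,0,0.008,0,0,0,10],
    [0,0,0.012,0,0,0,10],
  ],
)

```text
time: 15.25
ee_pos: [0.5025, -0.2146, 0.0113]
eef_rot: [0.757, 0.654, 0.0, -0.0]
ft_force: [0.2, -0.2, -4.8]
width: 0.0333
```

Emit:
play_rows(
  motion=[
    [0,0,0.003,0,0,0,10],
    [0,0,0.006,0,0,0,10],
    [0,0,0.006,0,0,0,10],
  ],
)

```text
time: 15.62
ee_pos: [0.5024, -0.2146, 0.0101]
eef_rot: [0.757, 0.654, 0.0, -0.0]
ft_force: [0.5, -0.1, -4.7]
width: 0.0329
```

Emit:
play_rows(
  motion=[
    [0,0,0.003,0,0,0,10],
    [0,0,0.006,0,0,0,10],
    [0,0,0.006,0,0,0,10],
  ],
)

```text
time: 16.0
ee_pos: [0.5025, -0.2146, 0.0097]
eef_rot: [0.757, 0.654, 0.0, -0.0]
ft_force: [-5.7, 2.9, 6.8]
width: 0.0328
```

Contact with the V: about 11 N net and a sideways push towards jig +y. I back off slightly, recentre by 0.4 mm, and slide towards the stop while just clear.

Emit:
play_rows(
  motion=[
    [0,-0.002,-0.006,0,0,0,10],
    [0,-0.002,-0.006,0,0,0,10],
  ],
)

```text
time: 16.25
ee_pos: [0.502, -0.2145, 0.01]
eef_rot: [0.757, 0.654, 0.0, 0.0]
ft_force: [0.1, -0.4, -4.7]
width: 0.0333
```

Run:
```python
from fit import *
state();P,R=tool();print(np.round(R,3)); goto(jw(-.009,0),.0105,-8.17)
```

```text
t 16.25 w 0.0333 F [ 0.08 -0.37 -4.75] tcp jig mm [-21.4   0.4] z 10.0 yang-err -0.15 tilt [ 1.e-04  0.e+00 -1.e+00]
[[ 0.145  0.989  0.   ]
 [ 0.989 -0.145  0.   ]
 [ 0.     0.    -1.   ]]
shift [ 0.062  0.002 -0.002] P [ 0.502  -0.2145  0.01  ] yang -8.32 tilt [ 1.e-04  0.e+00 -1.e+00]
turn z -0.0017
```

Emit:
play_rows(
  motion=[
    [0.015,0,0,0,0,-0.0017,10],
    [0.03,0,0,0,0,-0.0017,10],
    [0.045,0,0,0,0,-0.0017,10],
    [0.053,0,0,0,0,-0.0017,10],
    [0.055,0,0,0,0,-0.0017,10],
  ],
)

```text
time: 16.88
ee_pos: [0.5036, -0.2035, 0.0101]
eef_rot: [0.756, 0.655, 0.0, -0.0]
ft_force: [-0.8, -0.9, -4.5]
width: 0.0332
```

Emit:
play_rows(
  motion=[
    [0.004,0,0,0,0,0,10],
    [0.008,0,0,0,0,0,10],
    [0.008,0,0,0,0,0,10],
  ],
)

```text
time: 17.25
ee_pos: [0.5038, -0.202, 0.0101]
eef_rot: [0.756, 0.655, 0.0, -0.0]
ft_force: [-0.7, 0.2, -5.1]
width: 0.0327
```

Run:
```python
from fit import *
state()
```

```text
t 17.25 w 0.0327 F [-0.74  0.22 -5.11] tcp jig mm [-8.8  0.4] z 10.1 yang-err 0.0 tilt [-0.e+00  1.e-04 -1.e+00]
```

Emit:
play_rows(
  motion=[
    [0.002,0,0,0,0,0,10],
    [0.004,0,0,0,0,0,10],
    [0.006,0,0,0,0,0,10],
    [0.006,0,0,0,0,0,10],
  ],
)

```text
time: 17.75
ee_pos: [0.5039, -0.2015, 0.0102]
eef_rot: [0.756, 0.655, -0.0, 0.0]
ft_force: [-0.3, -3.5, -5.7]
width: 0.0331
```

Emit:
play_rows(
  motion=[
    [0.002,0,0,0,0,0,10],
    [0.004,0,0,0,0,0,10],
    [0.004,0,0,0,0,0,10],
  ],
)

```text
time: 18.12
ee_pos: [0.5038, -0.2015, 0.0102]
eef_rot: [0.756, 0.655, -0.0, 0.001]
ft_force: [-0.3, -7.8, -4.9]
width: 0.0331
```

The bar has butted against the stop (8 N). Next I press down gradually.

Emit:
play_rows(
  motion=[
    [-0.001,0,0.002,0,0,0,10],
    [-0.001,0,0.004,0,0,0,10],
    [-0.001,0,0.005,0,0,0,10],
    [-0.001,0,0.005,0,0,0,10],
  ],
)

```text
time: 18.62
ee_pos: [0.5039, -0.2016, 0.0096]
eef_rot: [0.756, 0.655, -0.0, 0.0]
ft_force: [-3.6, -5.5, 0.1]
width: 0.0329
```

Run:
```python
from fit import *
state()
```

```text
t 18.625 w 0.0329 F [-3.6  -5.46  0.08] tcp jig mm [-8.3  0.5] z 9.6 yang-err -0.06 tilt [ 1.e-04 -1.e-03 -1.e+00]
```

Emit:
play_rows(
  motion=[
    [0,-0.002,0.001,0,0,0,10],
    [0,-0.002,0.003,0,0,0,10],
    [0,-0.002,0.004,0,0,0,10],
    [0,-0.002,0.004,0,0,0,10],
  ],
)

```text
time: 19.12
ee_pos: [0.5039, -0.2015, 0.0094]
eef_rot: [0.756, 0.655, 0.0, 0.001]
ft_force: [-3.7, -4.6, 5.5]
width: 0.0333
```

Run:
```python
from fit import *
state();print(np.round(r.read_state()["torque"],2))
```

```text
t 19.125 w 0.0333 F [-3.72 -4.64  5.5 ] tcp jig mm [-8.3  0.4] z 9.4 yang-err -0.06 tilt [ 1.1e-03 -9.0e-04 -1.0e+00]
[-1.1   0.96 -0.01]
```

Emit:
play_rows(
  motion=[
    [0,-0.002,0.001,0,0,0,10],
    [0,-0.003,0.003,0,0,0,10],
    [0,-0.003,0.003,0,0,0,10],
    [0,-0.003,0.003,0,0,0,10],
  ],
)

```text
time: 19.62
ee_pos: [0.504, -0.2016, 0.0093]
eef_rot: [0.756, 0.655, 0.001, 0.001]
ft_force: [-4.5, -4.3, 10.0]
width: 0.0329
```

Run:
```python
from fit import *
state();print(np.round(r.read_state()["torque"],2))
p=eyes.camera("side");k=4;r0,c0=170,200
P,R=tool()
im=cv2.resize(p["image"][r0:r0+150,c0:c0+150],None,fx=k,fy=k,interpolation=cv2.INTER_NEAREST)
Y=[];a=np.linspace(0,2*np.pi,40)
for t in a:
    X=[*jw(-.102,.017*np.cos(t)),.059+.017*np.sin(t)]
    u=(proj(p,X)-[c0,r0]+.5)*k;cv2.circle(im,tuple(int(x) for x in u),1,(255,0,0),-1)
cv2.imwrite("pics/m.png",im[:,:,::-1])
```

```text
t 19.625 w 0.0329 F [-4.51 -4.26  9.96] tcp jig mm [-8.3  0.3] z 9.3 yang-err -0.06 tilt [ 0.0023 -0.001  -1.    ]
[-0.97  0.97 -0.01]
```

View pics/m.png

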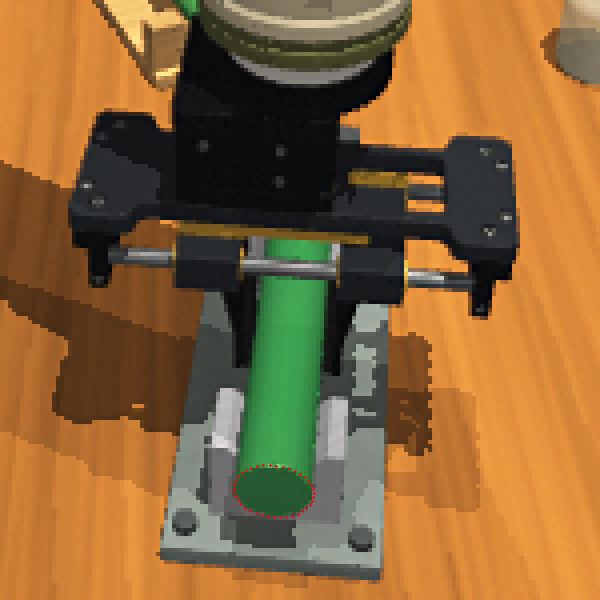

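The bar end matches the predicted seated circle exactly, at pixel (268,293) in the full image. I hold briefly to confirm it is steady, then hand in.

Emit:
play_rows(
  motion=[
    [0,0,0,0,0,0,10],
    [0,0,0,0,0,0,10],
    [0,0,0,0,0,0,10],
    [0,0,0,0,0,0,10],
  ],
)

```text
time: 20.18
ee_pos: [0.504, -0.2015, 0.0093]
eef_rot: [0.756, 0.655, 0.001, 0.001]
ft_force: [-3.6, -3.9, 9.7]
width: 0.0328
```

Run:
```python
from fit import *
state()
F=r.read_state()["ft_force"]
if 7<F[2]<14: job.close_job();print("handed in");state()
```

```text
t 20.175 w 0.0328 F [-3.58 -3.87  9.7 ] tcp jig mm [-8.3  0.3] z 9.3 yang-err -0.06 tilt [ 0.0023 -0.001  -1.    ]
the job is handed in; nothing more can be done
handed in
the job is handed in; nothing more can be done
```

The thick bar is out of the left rack and lying in the jig's Vs, butted against the stop pad. I handed the job in at 20.2 s with it still held at 40 N grip and pressed down. No verdict was reported.

**Missed first grasp:** The fingertips really end about 30 mm above the reported TCP. The jaws therefore closed on the top of the bar and slipped off, leaving it in the rack. I measured the offset in the images and the second grasp held.

**Last checks:**
- **Push:** the upward force on the tool was 9.7 N, steady over 0.5 s. With the bar's weight that puts about 14 N on the Vs.
- **Stop:** the bar pushed back along its axis with about 4 N, so it is touching the pad.
- **Place:** the bar's visible end matched the predicted seated outline in the side view. The gripper's yaw was within 0.1° of the V.
- **Sideways force:** about 3 to 4 N remained. It should leave the flanks unevenly loaded, about 13 N and 7 N by a frictionless estimate, both above the 3.5 N needed. I could not measure the flank forces separately.

I did not measure the thin bar, jar, offcut and jacks again at the end. Nothing I did should have touched them.

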